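# Tip the rod block onto its back and slide it against the bench stop

### The arm

A 6-joint arm with a two-finger parallel gripper is mounted at the origin on the work surface. World frame = base frame: x ahead of the robot, y to its left, z up, the work surface at z = 0. Lengths are in m, angles in rad, forces in N, time in s.
With the tool pointing down it reaches from about 0.275 to 0.825 m from the base axis. Payload 4.9 kg.
Tool frame: the origin (TCP) lies at the very end of the fingers, on their centre line; the grasp point (between the pads) lies 19 mm behind it; z points along the fingers, y is the line along which they close (so a half turn about z gives the same grasp; the last joint's range is limited). The gripper opens to 85 mm and grips with 20 to 120 N. Pads are 22 mm wide; open, the fingers measure 114 mm over their backs; the gripper's body (76 mm by 85 mm) begins 54 mm behind the grasp point. The pads swing forward as they close: fully open they stand 13 mm farther back than shut.
Start: joints at [-1.434, 0.326, -0.193, 1.052, 0, 1.437], TCP at [0.147, -0.53, 0.231] pointing down, gripper open.
Joint ranges: [-2.65, 2.65], [-0.97, 1.79], [-1.3, 1.35], [-1.93, 2.1], [-1.47, 1.37], [-3.14, 3.14]. Speed limits (rad/s): [2.57, 2.57, 3.14, 3.14, 3.14, 3.14].

### API

Orientations are given as a unit quaternion [x, y, z, w].
In Python, from cell import readout, eyes, workorder gives the robot as it stands.
- The arm moves only by the shell command python3 -m crank 'ROWS' [FORCE]. ROWS is JSON, a list of rows, each an object with "gripper": the finger opening in cm, from 0 to 8.54; "offset": the shift along the world's x, y, z in cm, a list of three; "twist": the turn about the world's z in rad. A call has 1 to 20 rows; each row is the pose to reach, as a shift and turn from the pose commanded when the call began; what a row does not reach only later rows make up. A row lasts 1/12 s, in which the tool goes at most 41.7 mm and 7.16 degrees, less where a joint would pass 70% of its speed; a pose out of reach is approached as far as the arm can. A call with a gripper value outside its range is refused whole. The fingers move at their own pace and stop on an object; FORCE is the grip in N (left out, the last holds). Time passes only in rows, so rows that repeat a pose let the fingers close. It gives the time, the measured TCP pose, the force, the opening and the grip force at its end, in the units of the state.
- readout.observe(): the state, without advancing time (a new reading comes with each control period).
- eyes.grab_frame(name): name is "scene" or "top" or "wrist"; returns the picture (400x640x3 uint8, red, green, blue); there is no depth.
- eyes.camera_params(name): a dict with "mtx" (3x3 intrinsics, pixels), "position" and "rotation" of the camera in the world. Camera axes: x right, y down, z forward; pixel columns grow to the right and rows downward; lengths in m; the calibration is good to about 2 mm. A picture is of the moment at which its call begins: read the wrist's pose just before it. camera_params takes no time and is no camera call; for the wrist camera it gives the pose at the moment of the call.
- workorder.close_job(): hands the job in; it is judged then, once.
The state is a dict: "clock": time; "joints": joint angles; "joint_velocities": joint speeds; "joint_efforts": joint torques, N m; "ee_pos": TCP position; "ee_rot": TCP orientation; "contact_force": force on the tool from outside, world axes, zero at the start; "moment": the same for the moment, N m; "opening": finger opening in m; "grip_force": force on a finger pad.
Only numpy, scipy, OpenCV 4.12 (cv2) and the standard library are available. Lean on these libraries where they do the work, as an engineer would, in place of code of your own. Each camera call takes 0.05 s, during which the arm holds its last target. There are 200 camera calls.

### The job

Get the rod-filing block ready for work: it stands on end, so first push it over with the fingertips so that it lies with its grooved brass face up, and only then push it along the bench until one long side lies flush against the wooden bench stop, its whole length alongside the stop. Push only: do not pick the block up, and leave the other things on the bench where they are.

Things in the scene. Friction and masses are not known exactly. Their poses are not given: they have to be found in the camera images.
- block: Loose dark wood block, 60 x 50 x 110 mm (own x, y, z), 0.26 to 0.5 kg, standing on its 60 x 50 end at the start. Origin: centre of that end. Own z: along its length, up at the start. Own y: out of the 60 x 110 face made of two brass strips with a groove (18 wide, 10 deep) between, along the length, a notch in the top end. The brass face starts towards world +y within 0.5 rad.
- block_center (a point): Middle of the block, 55 mm along own z from its origin, 25 mm behind the brass face; axes as the block's. It is 55 mm above the bench while standing, 25 mm when lying brass face up (own y up, then 50 mm high, 60 mm wide). A push on the brass face near the top (about 85 mm up) tips it over backwards; pushed low, it slides.
- block_face (a point): Middle of the brass face, in the plane of the strips (over the groove); 25 mm along own y from the middle of the block. 50 mm above the bench when the block lies brass face up.
- stop: Bench stop: dark wooden rail screwed to the bench, 50 x 540 x 40 mm (own x, y, z), beyond the block as seen from the robot, its length roughly along world y (within about 0.16 rad). Does not move. Origin: centre of its underside; own x points away from the robot, own y along its length.
- stop_face (a point): Middle of the stop's long upright face that looks to the robot, 20 mm above the bench. Axes as the stop's: x points into the stop, y along the face (270 mm either way). The lying block seated flush has its middle 30 mm in front of this face.
- oil_bottle: Green plastic bottle with red cap, 56 mm across, 140 mm tall, standing; origin at the centre of its base. Leave alone.
- jar: Amber glass jar with steel lid, 68 mm across, 80 mm tall, standing; origin at the centre of its base. Leave alone.
- hammer: Hammer lying on the bench, about 260 mm long along own x, handle to own -x; origin under its middle. Leave alone.
- screwdriver: Screwdriver lying on the bench, about 200 mm long along own x, handle to own -x; origin under its middle. Leave alone.
- offcut: Small offcut of brown wood, 70 x 45 x 30 mm, lying flat; origin at the centre of its underside. Leave alone.
- pliers: Pliers with red handles lying flat, about 175 mm long along own x, 60 mm wide, 14 mm high, handles to own -x; origin under the pivot. Leave alone.
Mind the look-alikes: they are no part of the job. Of the things like the block, leave any that is blue or turquoise; of the rest the larger one is meant.

How it is judged:
On the way, in this order (a step that is already met when the one before it is completed fails the run):
1. the block has been tipped over and lies on the bench with its grooved brass face up (angle between block's own y axis and vertical below 0.1 rad and height (world z) of block_face above 0.042 m and height (world z) of block_center below 0.03 m), for 0.2 s.
2. the lying block is pushed flush against the bench stop (all of step 1 and x of block_center in the frame of stop_face between -0.036 and -0.02 m and y of block_center in the frame of stop_face between -0.215 and 0.215 m and angle between the z axis of block and the y axis of stop, either way round below 0.08 rad), for 0.2 s.
At the end, for the whole second after the job is handed in: The block lies still on the bench, brass face up (within 0.1 rad), its long side against the stop: its middle no more than 36 mm in front of the stop's face (flush is 30 mm), its length within 0.08 rad of the stop's, and its middle within 215 mm of the stop's middle along the stop (all of step 2 and linear speed of block below 0.02 m/s and angular speed of block below 0.1 rad/s); the robot touches nothing.
It fails at once if the block is lifted off the bench (standing, tipping or lying) (height (world z) of block_center above 0.078 m or (angle between block's own z axis and vertical below 0.15 rad and height (world z) of block_center above 0.07 m) or (angle between block's own y axis and vertical below 0.2 rad and height (world z) of block_center above 0.048 m)).
It fails at once if another thing on the bench is moved by more than 20 mm (distance of any of oil_bottle, jar, hammer, screwdriver, offcut, pliers from where it was at the start of the episode above 0.02 m).
It also fails if it takes over 54 s, if anything falls off the work surface, if the arm or the gripper's body presses on something with over 40 N, if the wrist force passes 120 N, or if a joint passes its speed limit or range.

## Working session

There is one attempt and no reset: what is moved stays moved. The work goes in short steps, Python scripts to look and compute and a shell command to move; the robot and the scene stay as the last step left them, time stands still between calls to the robot, and variables do not carry over. Pictures are saved under pics/ and viewed, at most 10 in all, crops included, and the job is handed in when it is done.

```bash
mkdir -p pics; cat > h.py <<'E'
import numpy as np,cv2
from cell import readout,eyes,workorder
def grab(n,f):
    im=eyes.grab_frame(n); cv2.imwrite('pics/'+f,cv2.cvtColor(im,cv2.COLOR_RGB2BGR)); return im
def ray(n,uv,z):
    p=eyes.camera_params(n); K=np.array(p['mtx']);R=np.array(p['rotation']);t=np.array(p['position'])
    d=R@np.linalg.solve(K,np.array([uv[0],uv[1],1.])); return t+d*(z-t[2])/d[2]
def proj(n,P):
    p=eyes.camera_params(n); K=np.array(p['mtx']);R=np.array(p['rotation']);t=np.array(p['position'])
    q=K@(R.T@(np.array(P)-t)); return q[:2]/q[2]
E
python3 - <<'E'
from h import *
grab('scene','s0.png');grab('top','t0.png')
for n in('scene','top'):
    p=eyes.camera_params(n);print(n,p)
print(readout.observe())
E
```

```text
scene {'mtx': array([[517.7441919 ,   0.        , 319.83922535],
       [  0.        , 517.7441919 , 200.63242707],
       [  0.        ,   0.        ,   1.        ]]), 'position': array([1.40533143, 0.1738037 , 1.35828689]), 'rotation': array([ 0.61722756,  0.73109497, -0.22730168, -0.18128496])}
top {'mtx': array([[395.39725665,   0.        , 318.80465501],
       [  0.        , 395.39725665, 203.24464074],
       [  0.        ,   0.        ,   1.        ]]), 'position': array([ 0.431313  , -0.00958681,  1.41521169]), 'rotation': array([-0.70504272,  0.7067851 , -0.04279408,  0.03922066])}
{'clock': 0.1, 'joints': array([-1.43417983e+00,  3.26877947e-01, -1.93515259e-01,  1.05198656e+00,
        7.40871149e-06,  1.43661940e+00]), 'joint_velocities': array([ 6.68054571e-04, -1.88112555e-03,  3.85345272e-03,  1.16583285e-04,
       -2.49335348e-04,  2.92402123e-05]), 'joint_efforts': array([ 9.35270982e-04, -4.44241011e+01,  2.63036495e+01,  7.92048551e-03,
       -3.12060411e-05,  7.96635419e-06]), 'ee_pos': array([ 0.14707503, -0.52941764,  0.23056377]), 'ee_rot': array([ 9.90847550e-01,  1.34983355e-01,  2.73862675e-06, -7.91722622e-04]), 'contact_force': array([0.69147245, 1.10774658, 0.5969288 ]), 'moment': array([-0.03042614,  0.01387926, -0.01752324]), 'grip_force': 0.0, 'opening': 0.08539458153497462}
```

```bash
python3 - <<'E'
s=open('h.py').read().replace("R=np.array(p['rotation'])","R=Rot.from_quat(p['rotation']).as_matrix()").replace("import numpy as np,cv2","import numpy as np,cv2\nfrom scipy.spatial.transform import Rotation as Rot")
open('h.py','w').write(s)
E
```

```text
(no output)
```

View pics/s0.png

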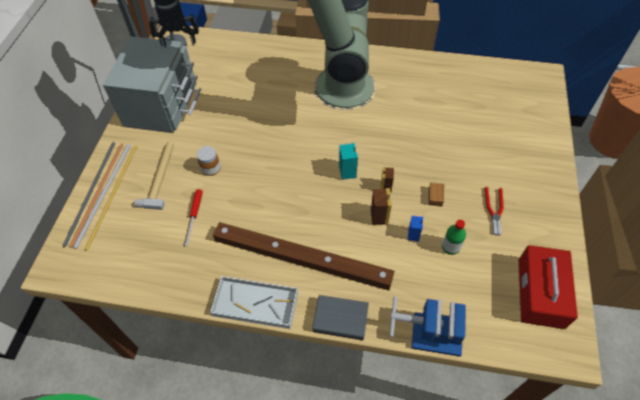

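View pics/t0.png

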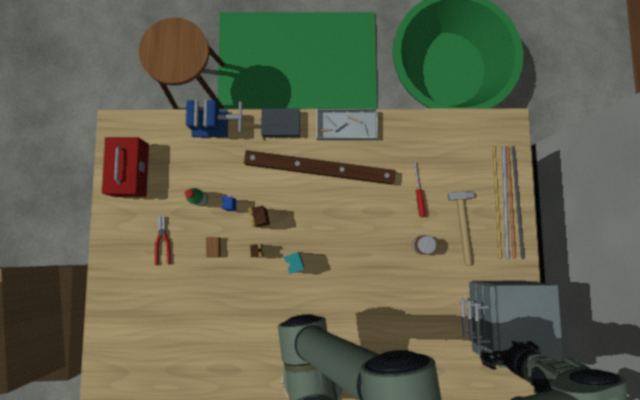

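Scene image: candidates for the block are the dark brown one at (380,207), a smaller dark brown one at (388,178), the turquoise one at (348,160), the blue one at (416,228) and the offcut at (437,193). In the top view the two brown ones are at (260,216) and (256,250). I choose the larger brown one, scene (380,207), and check it in a close crop.

```bash
python3 - <<'E'
from h import *
a=cv2.imread('pics/t0.png')[140:275,200:320];b=cv2.imread('pics/s0.png')[150:290,340:460]
r=lambda x:cv2.resize(x,(400,480),interpolation=cv2.INTER_CUBIC)
a=cv2.resize(cv2.imread('pics/t0.png')[185:265,225:305],(400,400),interpolation=cv2.INTER_CUBIC)
b=cv2.resize(cv2.imread('pics/s0.png')[160:240,350:430],(400,400),interpolation=cv2.INTER_CUBIC)
cv2.imwrite('pics/c0.png',np.hstack([a,b]))
for n,uv,z in[('top',(260,216),.11),('top',(256,250),.07),('top',(294,262),.11),('top',(195,196),.14),('top',(228,203),.05),('top',(213,246),.03),('top',(426,245),.08),('top',(418,190),.02)]:print(uv,ray(n,uv,z).round(3))
# stop edge via mask
im=cv2.imread('pics/t0.png');h=cv2.cvtColor(im,cv2.COLOR_BGR2HSV)
m=(im.max(2)<110).astype(np.uint8);m[:145]=0;m[190:]=0;m[:,:235]=0;m[:,405:]=0
m=cv2.morphologyEx(m,cv2.MORPH_OPEN,np.ones((3,3)))
c=max(cv2.findContours(m,0,2)[0],key=cv2.contourArea);box=cv2.boxPoints(cv2.minAreaRect(c));print(box)
for p in box:print(ray('top',p,.04).round(3),ray('top',p,0).round(3))
E
```

```text
(260, 216) [0.541 0.178 0.11 ]
(256, 250) [0.43  0.196 0.07 ]
(294, 262) [0.39  0.065 0.11 ]
(195, 196) [0.605 0.386 0.14 ]
(228, 203) [0.592 0.299 0.05 ]
(213, 246) [0.444 0.352 0.03 ]
(426, 245) [ 0.445 -0.377  0.08 ]
(418, 190) [ 0.641 -0.371  0.02 ]
[[242.93451 164.99129]
 [245.03058 149.27077]
 [402.4323  170.25768]
 [400.33624 185.9782 ]]
[0.728 0.251 0.04 ] [0.737 0.259 0.   ]
[0.785 0.245 0.04 ] [0.796 0.252 0.   ]
[ 0.709 -0.313  0.04 ] [ 0.717 -0.322  0.   ]
[ 0.652 -0.304  0.04 ] [ 0.659 -0.313  0.   ]
```

View pics/c0.png

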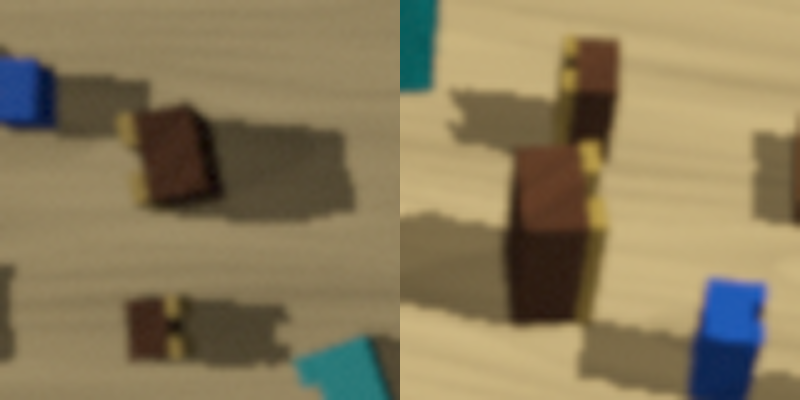

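The crop shows the larger brown block with two brass strips and a groove on its +y side, so the choice is confirmed. Its top face is about full-top px (248–267, 206–226), and the smaller copy sits at (256,250).

```bash
python3 - <<'E'
from h import *
for p in[(248.6,208.4),(252,226),(263,206),(267.4,223)]:print(ray('top',p,.11).round(4))
E
python3 -m crank '[{"gripper":8.5,"offset":[1,4,2],"twist":0.1},{"gripper":8.5,"offset":[3,8,4],"twist":0.2},{"gripper":8.5,"offset":[5,12,4],"twist":0.3},{"gripper":6,"offset":[7,15,4],"twist":0.4},{"gripper":4,"offset":[9,19,4],"twist":0.5},{"gripper":2,"offset":[11,22,4],"twist":0.6},{"gripper":2,"offset":[12,26,4],"twist":0.7},{"gripper":2,"offset":[14,29,4],"twist":0.8},{"gripper":2,"offset":[16,33,4],"twist":0.9},{"gripper":2,"offset":[18,37,4],"twist":1.0},{"gripper":2,"offset":[20,41,4],"twist":1.1},{"gripper":2,"offset":[22,44,4],"twist":1.2},{"gripper":2,"offset":[24,48,4],"twist":1.3},{"gripper":2,"offset":[26,51,4],"twist":1.4},{"gripper":2,"offset":[27,55,4],"twist":1.45},{"gripper":2,"offset":[29,59,4],"twist":1.49},{"gripper":2,"offset":[30,63,4],"twist":1.49},{"gripper":2,"offset":[31,67,4],"twist":1.49},{"gripper":2,"offset":[31,67,4],"twist":1.49},{"gripper":2,"offset":[31,67,4],"twist":1.49}]'
```

```text
[0.5668 0.2164 0.11  ]
[0.5084 0.2042 0.11  ]
[0.5747 0.1688 0.11  ]
[0.5182 0.1535 0.11  ]
clock: 1.77
ee_pos: [0.4569, 0.142, 0.2706]
ee_rot: [0.635, 0.773, -0.001, -0.0]
contact_force: [0.3, -1.0, 0.0]
opening: 0.0203
grip_force: 0.0
```

```bash
python3 -m crank '[{"gripper":2,"offset":[2,3,0],"twist":0},{"gripper":2,"offset":[4,6.5,0],"twist":0},{"gripper":2,"offset":[6,10,0],"twist":0},{"gripper":2,"offset":[6.9,13.2,0],"twist":0},{"gripper":2,"offset":[6.9,13.2,0],"twist":0},{"gripper":2,"offset":[6.9,13.2,0],"twist":0}]'; python3 - <<'E'
from h import *
grab('wrist','w0.png')
for P in[(.5668,.2164,.11),(.5084,.2042,.11),(.5747,.1688,.11),(.5182,.1535,.11)]:print(proj('wrist',P).round(0))
E
```

```text
clock: 2.27
ee_pos: [0.5261, 0.2714, 0.2703]
ee_rot: [0.637, 0.771, -0.001, -0.0]
contact_force: [-0.1, 0.2, -0.5]
opening: 0.0198
grip_force: 0.0
[354. 238.]
[291. 239.]
[352. 284.]
[292. 288.]
```

View pics/w0.png

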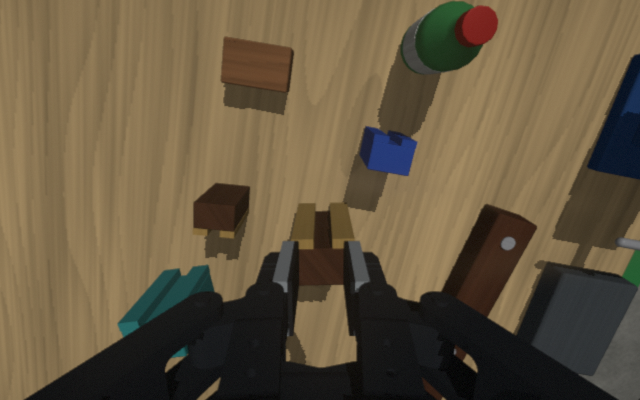

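The wrist view shows the brass face at about (292–352, 205–248), centred on the tool, with the blue block at (388,150) and the bottle at (440,40) clear of it. I descend and start the tip.

```bash
python3 -m crank '[{"gripper":2,"offset":[0,0,-4],"twist":0.01},{"gripper":2,"offset":[0,0,-8],"twist":0.01},{"gripper":2,"offset":[0,0,-12],"twist":0.01},{"gripper":2,"offset":[0,0,-15],"twist":0.01},{"gripper":2,"offset":[0,0,-18.2],"twist":0.01},{"gripper":2,"offset":[0,0,-18.2],"twist":0.01},{"gripper":2,"offset":[0.4,-2,-18.2],"twist":0.01},{"gripper":2,"offset":[0.8,-4,-18.2],"twist":0.01},{"gripper":2,"offset":[1.0,-4.9,-18.2],"twist":0.01},{"gripper":2,"offset":[1.2,-5.7,-18.2],"twist":0.01},{"gripper":2,"offset":[1.3,-6.4,-18.2],"twist":0.01},{"gripper":2,"offset":[1.5,-7.1,-18.2],"twist":0.01}]'; python3 - <<'E'
from h import *
grab('scene','s1.png');grab('top','t1.png')
a=cv2.imread('pics/t1.png')[150:270,200:320];b=cv2.imread('pics/s1.png')[140:260,320:440]
cv2.imwrite('pics/c1.png',cv2.resize(np.hstack([a,b]),(800,400),interpolation=cv2.INTER_CUBIC))
E
```

```text
clock: 3.32
ee_pos: [0.5416, 0.2006, 0.0905]
ee_rot: [0.633, 0.774, 0.001, 0.0]
contact_force: [0.8, 0.5, 0.1]
opening: 0.0199
grip_force: 0.4
```

View pics/c1.png

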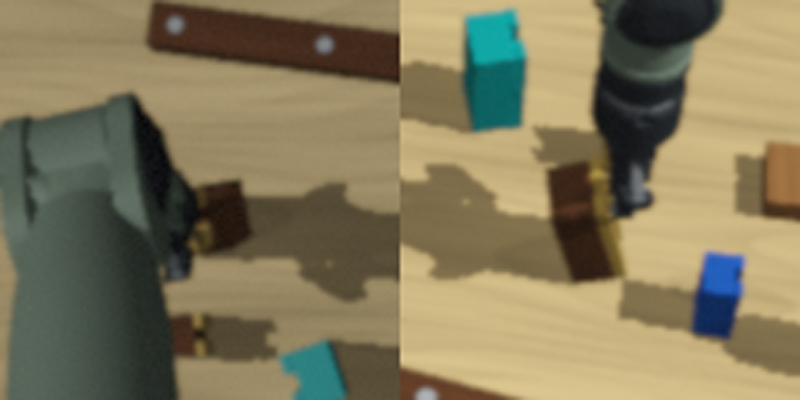

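The crop shows the block (right panel, about (585,220)) already leaning backwards under the fingers. I continue the same push.

```bash
python3 -m crank '[{"gripper":2,"offset":[0.15,-0.7,0],"twist":0},{"gripper":2,"offset":[0.3,-1.4,0],"twist":0},{"gripper":2,"offset":[0.4,-2.1,0],"twist":0},{"gripper":2,"offset":[0.6,-2.8,0],"twist":0},{"gripper":2,"offset":[0.7,-3.5,0],"twist":0},{"gripper":2,"offset":[0.9,-4.2,0],"twist":0},{"gripper":2,"offset":[0.9,-4.2,0],"twist":0},{"gripper":2,"offset":[0.9,-4.2,0],"twist":0},{"gripper":2,"offset":[0.9,-4.2,3],"twist":0},{"gripper":2,"offset":[-2,-4.2,6],"twist":0},{"gripper":4,"offset":[-6,-4.2,9],"twist":0.1},{"gripper":6,"offset":[-10,-6,10],"twist":0.2},{"gripper":8.5,"offset":[-14,-8,10],"twist":0.3},{"gripper":8.5,"offset":[-17,-9,10],"twist":0.4},{"gripper":8.5,"offset":[-17,-9,10],"twist":0.5},{"gripper":8.5,"offset":[-17,-9,10],"twist":0.6}]'; python3 - <<'E'
from h import *
grab('scene','s2.png');grab('top','t2.png')
a=cv2.imread('pics/t2.png')[140:260,220:340];b=cv2.imread('pics/s2.png')[140:260,290:410]
cv2.imwrite('pics/c2.png',cv2.resize(np.hstack([a,b]),(800,400),interpolation=cv2.INTER_CUBIC))
E
```

```text
clock: 4.75
ee_pos: [0.3679, 0.1107, 0.1894]
ee_rot: [0.374, 0.928, -0.0, -0.0]
contact_force: [0.5, -0.3, 0.9]
opening: 0.085
grip_force: 0.0
```

View pics/c2.png

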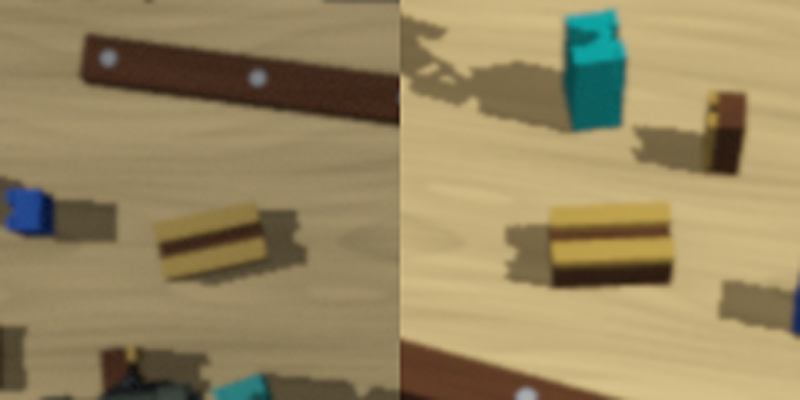

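The block lies brass face up, with its top-view corners in the crop at (153,224), (257,203), (267,257) and (167,279). The small turquoise and brown copies are untouched.

```bash
python3 - <<'E'
from h import *
C=[ray('top',(220+(u+.5)/3.333-.5,140+(v+.5)/3.333-.5),.05)[:2] for u,v in[(153,224),(257,203),(267,257),(167,279)]]
print(np.round(C,4),np.mean(C,0).round(4))
d=C[1]-C[0]+C[2]-C[3];print('ang',np.arctan2(*d[::-1]))
for u,v in[(82,82),(240,103),(400,123)]:
  p=(220+u/3.333,140+v/3.333);print(ray('top',p,.04).round(4),ray('top',p,0).round(4))
o=readout.observe();print(o['joints'])
E
```

```text
[[0.5782 0.1681]
 [0.6    0.0599]
 [0.5435 0.0493]
 [0.5209 0.1529]] [0.5607 0.1076]
ang -1.364000697805353
[0.7299 0.2454 0.04  ] [0.7385 0.2528 0.    ]
[0.7069 0.0776 0.04  ] [0.7149 0.0802 0.    ]
[ 0.6851 -0.0919  0.04  ] [ 0.6925 -0.0943  0.    ]
[ 9.98057800e-02  6.00735691e-02 -6.43936878e-01  8.65453384e-01
  2.25418060e-04  8.70624406e-01]
```

```bash
python3 -m crank '[{"gripper":6,"offset":[3,0,0],"twist":0.1},{"gripper":6,"offset":[6,0.3,0],"twist":0.2},{"gripper":6,"offset":[9,0.6,0],"twist":0.3},{"gripper":6,"offset":[12.3,0.6,0],"twist":0.4},{"gripper":6,"offset":[12.3,0.6,-2],"twist":0.5},{"gripper":6,"offset":[12.3,0.6,-4],"twist":0.6},{"gripper":6,"offset":[12.3,0.6,-7],"twist":0.634},{"gripper":6,"offset":[12.3,0.6,-9],"twist":0.634},{"gripper":6,"offset":[12.3,0.6,-12],"twist":0.634},{"gripper":6,"offset":[12.3,0.6,-14],"twist":0.634},{"gripper":6,"offset":[12.3,0.6,-16.7],"twist":0.634},{"gripper":6,"offset":[12.3,0.6,-16.7],"twist":0.634},{"gripper":6,"offset":[12.3,0.6,-16.7],"twist":0.634}]'
python3 -m crank '[{"gripper":6,"offset":[0.8,-0.1,0],"twist":0},{"gripper":6,"offset":[1.6,-0.2,0],"twist":0},{"gripper":6,"offset":[2.4,-0.3,0],"twist":0},{"gripper":6,"offset":[3.2,-0.4,0],"twist":0},{"gripper":6,"offset":[4,-0.5,0],"twist":0},{"gripper":6,"offset":[4.8,-0.6,0],"twist":0},{"gripper":6,"offset":[5.6,-0.7,0],"twist":0},{"gripper":6,"offset":[6.4,-0.8,0],"twist":0},{"gripper":6,"offset":[7.2,-0.9,0],"twist":0},{"gripper":6,"offset":[8,-1.1,0],"twist":0},{"gripper":6,"offset":[8.8,-1.2,0],"twist":0},{"gripper":6,"offset":[9.6,-1.3,0],"twist":0},{"gripper":6,"offset":[10.4,-1.4,0],"twist":0},{"gripper":6,"offset":[11.2,-1.5,0],"twist":0}]'; python3 - <<'E'
from h import *
print(readout.observe()['opening'])
grab('scene','s3.png');grab('wrist','w3.png')
b=cv2.imread('pics/s3.png')[160:300,280:450];w=cv2.imread('pics/w3.png')
cv2.imwrite('pics/c3.png',np.hstack([cv2.resize(w,(480,300)),cv2.resize(b,(320,300))]))
E
```

```text
clock: 5.93
ee_pos: [0.493, 0.1172, 0.0211]
ee_rot: [0.069, 0.998, -0.0, -0.002]
contact_force: [1.1, 0.0, 0.9]
opening: 0.0602
grip_force: 0.0
clock: 7.1
ee_pos: [0.6059, 0.1016, 0.0223]
ee_rot: [0.069, 0.998, -0.0, -0.001]
contact_force: [-5.3, 0.6, 4.2]
opening: 0.06
grip_force: 2.6
0.06004763900239972
```

View pics/c3.png

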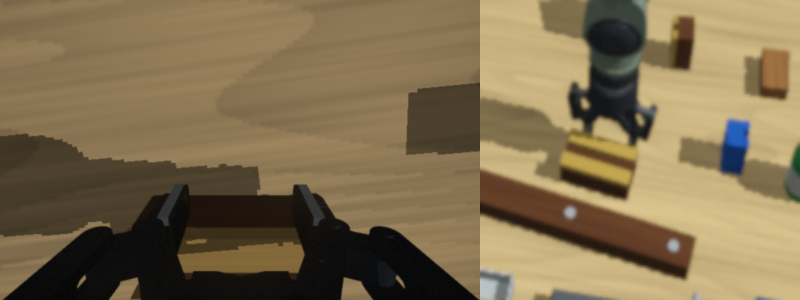

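The crop shows the block against both fingertips and parallel to the stop, with a gap of a few centimetres left. I continue slowly.

```bash
python3 -m crank '[{"gripper":6,"offset":[0.6,-0.1,0],"twist":0},{"gripper":6,"offset":[1.2,-0.2,0],"twist":0},{"gripper":6,"offset":[1.8,-0.25,0],"twist":0},{"gripper":6,"offset":[2.2,-0.3,0],"twist":0},{"gripper":6,"offset":[2.6,-0.35,0],"twist":0},{"gripper":6,"offset":[2.9,-0.4,0],"twist":0},{"gripper":6,"offset":[3.2,-0.4,0],"twist":0}]'
python3 -m crank '[{"gripper":6,"offset":[0.2,0,0],"twist":0},{"gripper":6,"offset":[0.4,-0.05,0],"twist":0}]'
```

```text
clock: 7.78
ee_pos: [0.6383, 0.0978, 0.0221]
ee_rot: [0.068, 0.998, -0.0, -0.0]
contact_force: [-2.7, -0.1, 0.3]
opening: 0.0596
grip_force: 1.3
clock: 7.95
ee_pos: [0.6423, 0.0976, 0.0221]
ee_rot: [0.068, 0.998, 0.0, -0.0]
contact_force: [-2.4, 0.2, -0.9]
opening: 0.0598
grip_force: 1.1
```

```bash
for i in 1 2; do python3 -m crank '[{"gripper":6,"offset":[0.2,0,0],"twist":0},{"gripper":6,"offset":[0.4,-0.05,0],"twist":0}]' | grep -E "ee_pos|contact|ee_rot"; done
python3 - <<'E'
from h import *
grab('scene','s4.png');grab('top','t4.png')
a=cv2.imread('pics/t4.png')[140:240,240:340];b=cv2.imread('pics/s4.png')[190:290,290:390]
cv2.imwrite('pics/c4.png',cv2.resize(np.hstack([a,b]),(800,400),interpolation=cv2.INTER_CUBIC))
E
```

```text
ee_pos: [0.6428, 0.0976, 0.022]
ee_rot: [0.068, 0.998, 0.0, -0.003]
contact_force: [-16.1, 1.6, 11.4]
ee_pos: [0.6427, 0.0976, 0.022]
ee_rot: [0.068, 0.998, 0.0, -0.007]
contact_force: [-26.3, 3.1, 21.0]
```

View pics/c4.png

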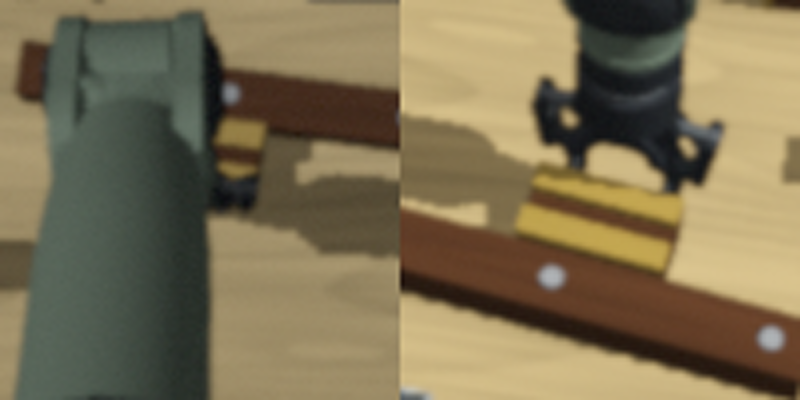

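The crop shows the block's long side flush against the stop with no visible gap, and the force has risen to a firm stall. I back off and check.

```bash
python3 -m crank '[{"gripper":6,"offset":[-0.8,0.1,0],"twist":0},{"gripper":6,"offset":[-2,0.25,0],"twist":0},{"gripper":6,"offset":[-4,0.5,1],"twist":0},{"gripper":6,"offset":[-6,0.8,5],"twist":0},{"gripper":6,"offset":[-8,0.8,9],"twist":0},{"gripper":6,"offset":[-11,0.8,13],"twist":0},{"gripper":6,"offset":[-14,0,16],"twist":0},{"gripper":6,"offset":[-18,-3,18],"twist":0},{"gripper":6,"offset":[-22,-5,18],"twist":0},{"gripper":6,"offset":[-22,-5,18],"twist":0},{"gripper":6,"offset":[-22,-5,18],"twist":0}]'
python3 - <<'E'
from h import *
grab('scene','s5.png');t=cv2.cvtColor(grab('top','t5.png'),cv2.COLOR_RGB2BGR)
a=t[140:240,240:340];b=cv2.imread('pics/s5.png')[190:290,290:390]
cv2.imwrite('pics/c5.png',cv2.resize(np.hstack([a,b]),(800,400),interpolation=cv2.INTER_CUBIC))
E
```

```text
clock: 9.3
ee_pos: [0.4273, 0.0451, 0.204]
ee_rot: [0.069, 0.998, -0.001, 0.001]
contact_force: [-1.1, 0.6, 0.2]
opening: 0.06
grip_force: 0.0
```

View pics/c5.png

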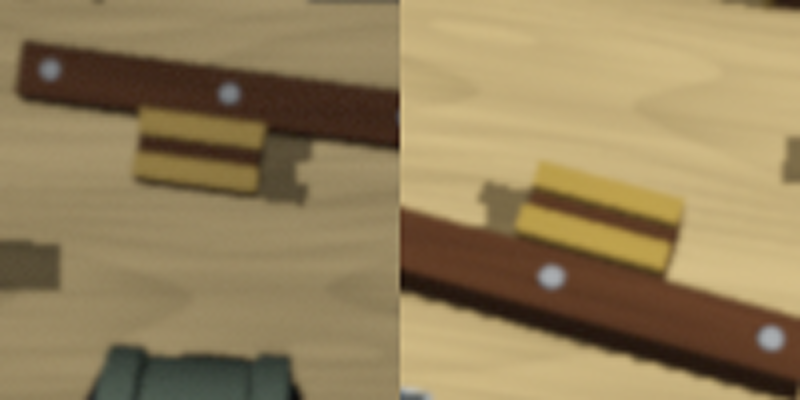

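The block lies brass face up and flush along the stop in both panels (top view about (200,150)). It is well inside the stop's length and the arm is clear, so I hand in.

```bash
python3 -c "
from cell import workorder
print(workorder.close_job())"
```

```text
the job is handed in; nothing more can be done
None
```

I tipped the block over brass face up, pushed it flush along the bench stop and handed the job in at about 9.4 s on the robot's clock; the hand-in returned no verdict.

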